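Centre the egg cup on its serving stand

TASK

The egg cup with its boiled egg was set down near the edge of the small wooden serving stand, and the glass cloche will not go over it there. With light taps of the fingertips, low on its foot, push it to the middle of the stand until its foot lies wholly inside the inlaid brass ring, and leave it standing there upright. It is wobbly: tap gently, do not take it between the fingers, lift it or tip it over, and leave the stand and everything else on the counter where they are.

Things in the scene. Friction and masses are not known exactly. Their poses are not given: they have to be found in the camera images.
- egg_cup: Blue egg cup with a brown egg fixed in it, 130 g, 63 mm tall. Origin: centre of its underside, z up. Widest is the foot's flange: radius 26 mm, 7 to 11 mm above the underside; it stands on only 14 mm radius, so it rocks. Waist radius 12 mm, bowl and egg at most 22.5 mm (at 36 mm up). Pushed at the flange by an upright finger (tip about 4 mm over the stand) it slides, 0.5 to 2 N; pushed higher it rocks or tips.
- stand: Loose round dark-wood serving stand on one stem, 0.8 kg: top disc 58 mm radius and 12 mm thick, its upper face flat, rimless and 60 mm above the counter; foot 45 mm radius. Origin: centre of its underside. Its yaw means nothing.
- stand_top (a point): Centre of the stand's upper face, and of the thin brass ring inlaid flush in it (inner radius 32 mm, outer 34.5 mm), 60 mm above the counter.
- cloche: Loose clear glass cloche, closed below, 42 mm radius, 107 mm tall with its wooden knob, stands to the left or right of the stand. Origin: centre of its underside. Leave alone.
- tamper: Loose coffee tamper, steel base 29 mm radius, dark wooden handle, 90 mm tall. Origin: centre of its underside. Leave alone.
- jug: Loose steel milk jug with handle, 36 mm radius, 90 mm tall. Origin: centre of its underside. Leave alone.
- paper_cup: Loose orange takeaway cup, 40 mm radius, 95 mm tall. Origin: centre of its underside. Leave alone.
- sugar_jar: Loose amber glass jar with wooden cap, 33 mm radius, 95 mm tall. Origin: centre of its underside. Leave alone.
- spoon: Loose spoon with wooden handle, 140 mm long, lying flat beyond the stand. Leave alone.

How it is judged:
By the outcome, as a careful person would: the job done as asked, in the order asked, and still so for the second after the job is handed in, with the robot touching nothing.
It also fails if it takes over 45 s, if anything falls off the work surface, if the arm or the gripper's body presses on something with over 40 N, if the wrist force passes 120 N, or if a joint passes its speed limit or range.

ROBOT

A 6-joint arm with a two-finger parallel gripper is mounted at the origin on the work surface. World frame = base frame: x ahead of the robot, y to its left, z up, the work surface at z = 0. Lengths are in m, angles in rad, forces in N, time in s.
With the tool pointing down it reaches from about 0.35 to 1 m from the base axis. Payload 7.1 kg.
Tool frame: the origin (TCP) lies between the finger pads; the fingertips stand 22 mm ahead of it and the grasp point (between the pads) lies 3 mm ahead of it; z points along the fingers, y is the line along which they close (so a half turn about z gives the same grasp; the last joint's range is limited). The gripper opens to 85 mm and grips with 20 to 120 N. Pads are 22 mm wide; open, the fingers measure 114 mm over their backs; the gripper's body (76 mm by 85 mm) begins 54 mm behind the grasp point. The pads swing forward as they close: fully open they stand 13 mm farther back than shut.
Start: joints at [-1.341, 0.423, 1.63, -0, 1.089, -0.019], TCP at [0.154, -0.606, 0.253] pointing down, gripper open.
Joint ranges: [-3, 3], [-0.9, 2.11], [0.09, 2.58], [-1.31, 4.45], [0.11, 2.69], [-2.54, 2.54]. Speed limits (rad/s): [2.39, 2.39, 3.01, 3.14, 3.14, 3.14].

INTERFACE

Orientations are given as a rotation vector (axis times angle).
In Python, from rig import manip gives the robot as it stands. The module is installed in compiled form; this text tells all that it offers. Calls block until the motion is done:
- manip.move_to(position, orientation): joint-space move of the TCP to a pose.
- manip.servo_line(position, orientation=None, rate=0.15): straight line of the TCP; orientation=None keeps the orientation; rate is the mean speed in m/s.
- manip.set_joints(angles): joint-space move.
- manip.command_gripper(opening, f_grip=None): finger opening in m; f_grip is the grip in N (None keeps the last); returns when the fingers have stopped.
- manip.hold(seconds).
- manip.solve_ik(position, orientation): joint angles nearest the present ones, or None.
- manip.camera(name): name is "scene" or "top" or "wrist"; returns a dict with "image" (480x640x3 uint8, red, green, blue), "fx", "fy", "cx", "cy" (pixels), "cam_to_world" (4x4, takes a point from camera to world coordinates); the wrist camera has in their place "mount" (4x4, takes a point from camera to tool coordinates, whose origin is the TCP and whose axes are the flange's). Camera axes: x right, y down, z forward; pixel columns grow to the right and rows downward; lengths in m; the calibration is good to about 2 mm. A picture is of the moment at which its call begins: read the wrist's pose just before it. There is no depth.
A pose or a line that the arm cannot do raises manip.IKError and nothing moves.
- manip.sign_off(): hands the job in; it is judged then, once.
Readings, each from a call of its own:
- manip.get_time(): time.
- manip.get_joint_positions(): joint angles.
- manip.get_joint_vel(): joint speeds.
- manip.get_tau(): joint torques, N m.
- manip.get_position(): TCP position.
- manip.get_ee_rot(): TCP orientation.
- manip.get_contact_force(): force on the tool from outside, world axes, zero at the start.
- manip.get_torque(): the same for the moment, N m.
- manip.get_width(): finger opening in m.
- manip.get_grip_force(): force on a finger pad.
Only numpy, scipy, OpenCV 4.12 (cv2) and the standard library are available. Lean on these libraries where they do the work, as an engineer would, in place of code of your own. Each camera call takes 0.05 s, during which the arm holds its last target. There are 200 camera calls.

## Working session

There is one attempt and no reset: what is moved stays moved. The work goes in short steps, each a Python script; the robot and the scene stay as the last script left them, time stands still between calls to the robot, and variables do not carry over. Pictures are saved under pics/ and viewed, at most 10 in all, crops included, and the job is handed in when it is done.

```bash
mkdir -p pics; python3 - <<'E'
from rig import manip
import cv2,numpy as np,pickle
d={}
for n in("scene","top"):
    c=manip.camera(n); d[n]=c; cv2.imwrite(f"pics/{n}0.png",c["image"][:,:,::-1]); print(n,c["fx"],c["cx"],c["cy"],np.round(c["cam_to_world"],3).tolist())
pickle.dump(d,open("c0.pkl","wb")); print(manip.get_ee_rot(),manip.get_time(),manip.get_width())
E
```

```text
scene 494.6592925296935 318.55360023556415 235.37850745082105 [[0.794, 0.351, -0.497, 1.207], [0.608, -0.429, 0.668, -0.851], [0.021, -0.832, -0.554, 0.779], [0.0, 0.0, 0.0, 1.0]]
top 465.2837921228044 318.2350213508634 239.93063710307362 [[0.012, -0.99, 0.144, 0.451], [-1.0, -0.009, 0.022, -0.01], [-0.021, -0.144, -0.989, 0.977], [0.0, 0.0, 0.0, 1.0]]
[-3.11591987e+00 -3.89622710e-01  2.17293503e-04] 0.1 0.08536143324656084
```

View pics/scene0.png

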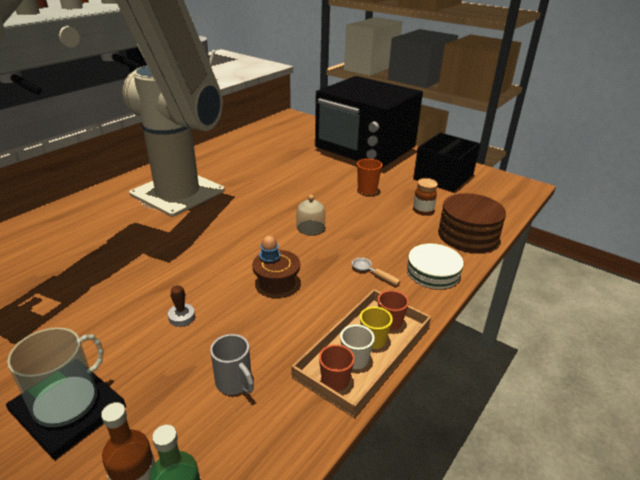

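View pics/top0.png

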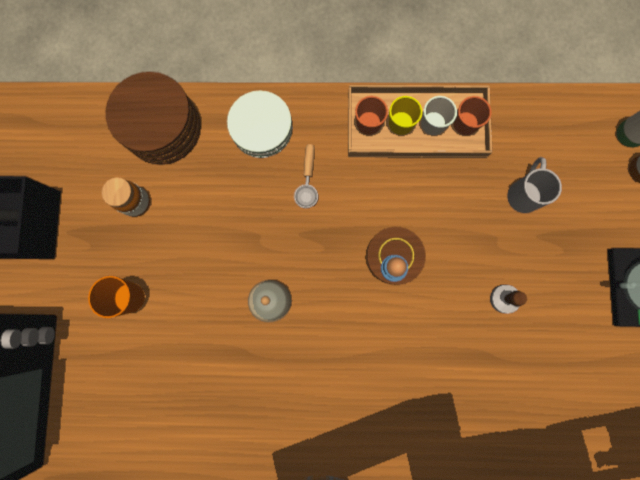

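The scene picture shows the egg cup (~270,250) on the stand (~277,270). In the top view the ring is centred at ~(396,254) and the cup at ~(395,267), on the robot's side, so the push is roughly +x. The cloche (270,300) and the tamper (506,298) are well to the sides.

```bash
cat > h.py <<'E'
import numpy as np,cv2
from scipy.spatial.transform import Rotation as R
def ray(c,uv,z,T=None):
    T=c["cam_to_world"] if T is None else T
    uv=np.atleast_2d(uv).astype(float)
    d=np.c_[(uv[:,0]-c["cx"])/c["fx"],(uv[:,1]-c["cy"])/c["fy"],np.ones(len(uv))]@T[:3,:3].T
    return (T[:3,3]+d*((z-T[2,3])/d[:,2])[:,None])[:,:2]
def circ(p,r=None,it=6):
    "least squares circle; robust; returns x,y,r"
    from scipy.optimize import least_squares as L
    c0=np.median(p,0)
    if r is None: return L(lambda v:np.hypot(*(p-v[:2]).T)-v[2],[*c0,.03],loss="soft_l1",f_scale=.001).x
    return np.r_[L(lambda v:np.hypot(*(p-v[:2]).T)-r,c0,loss="soft_l1",f_scale=.001).x,r]
def big(m):
    n,l,s,_=cv2.connectedComponentsWithStats(m.astype(np.uint8)); return l==1+np.argmax(s[1:,4])
def outline(m): 
    return max(cv2.findContours(m.astype(np.uint8),cv2.RETR_EXTERNAL,cv2.CHAIN_APPROX_NONE)[0],key=len)[:,0]
E
python3 - <<'E'
from h import *
import pickle
d=pickle.load(open("c0.pkl","rb"));c=d["top"];im=c["image"]
print(ray(c,[[396,255]],.06),ray(c,[[395,268]],.07),ray(c,[[270,300],[506,298],[306,195]],.05))
s=im[215:300,350:440];hsv=cv2.cvtColor(s,cv2.COLOR_RGB2HSV)
b=big((hsv[...,0]>90)&(hsv[...,0]<130)&(hsv[...,1]>80)); y=big((hsv[...,0]>20)&(hsv[...,0]<35)&(hsv[...,1]>100)&(hsv[...,2]>90))
for m,z in((b,.069),(y,.06)):
    v,u=np.nonzero(m);p=ray(c,np.c_[u+350,v+215],z); print(m.sum(),circ(ray(c,outline(m)+[350,215],z)),circ(p))
o=cv2.resize(s[:,:,::-1],None,fx=6,fy=6,interpolation=cv2.INTER_NEAREST);cv2.imwrite("pics/crop0.png",o)
# move above for wrist look
from rig import manip
manip.move_to([.38,-.17,.30],[np.pi,0,0]); T=np.eye(4);T[:3,:3]=R.from_rotvec(manip.get_ee_rot()).as_matrix();T[:3,3]=manip.get_position()
w=manip.camera("wrist");w["T"]=T@w["mount"];pickle.dump(w,open("w1.pkl","wb"));cv2.imwrite("pics/w1.png",w["image"][:,:,::-1])
print(np.round(w["mount"],3),w["fx"],manip.get_position(),manip.get_time())
E
```

```text
[[ 0.55527196 -0.14369413]] [[ 0.52866634 -0.13998536]] [[ 0.46443796  0.10466014]
 [ 0.47359016 -0.35912662]
 [ 0.67800995  0.03660711]]
158 [ 0.5293341  -0.13812489  0.02286258] [ 0.52998612 -0.13938754  0.02245793]
130 [ 0.55534861 -0.14375526  0.0331924 ] [ 0.55536831 -0.14372692  0.03318718]
[[ 0.    -0.949 -0.315  0.08 ]
 [ 1.     0.     0.    -0.001]
 [-0.    -0.315  0.949 -0.12 ]
 [ 0.     0.     0.     1.   ]] 391.0482581096802 [ 0.38011058 -0.17061618  0.29999217] 1.9417
```

View pics/w1.png

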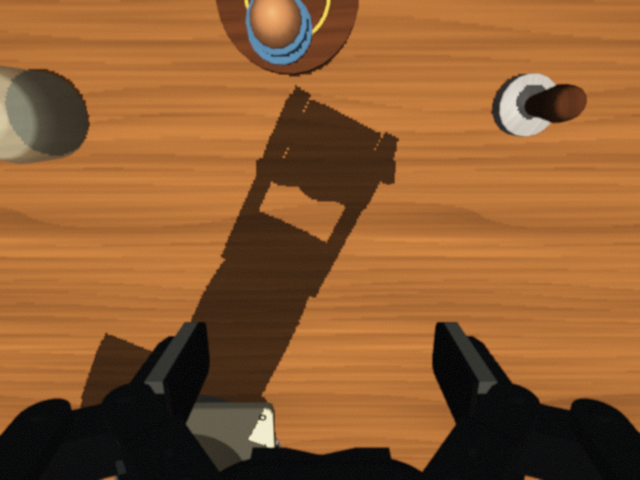

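The wrist view shows the cup at ~(278,35) near the stand's robot-side edge, with the ring beyond it. Next I narrow the fingers to a two-point nudge, find the tip height on bare counter, and take a closer look.

```bash
python3 - <<'E'
from h import *
import pickle
from rig import manip
manip.command_gripper(.02)
manip.servo_line([.38,-.17,.05],rate=.25)
manip.hold(.2); f0=manip.get_contact_force()[2]; print("f0",manip.get_contact_force(),manip.get_width())
z=.035
manip.servo_line([.38,-.17,z],rate=.1)
while z>.004:
    f=manip.get_contact_force()[2]-f0
    if abs(f)>2: break
    z-=.001; manip.servo_line([.38,-.17,z],rate=.03)
print("touch",z,manip.get_position(),f)
manip.servo_line([.38,-.17,.1],rate=.25)
a=np.radians(-10); o=(R.from_euler("z",a)*R.from_rotvec([np.pi,0,0])).as_rotvec()
manip.move_to([.445,-.128,.25],o); manip.hold(.1)
T=np.eye(4);T[:3,:3]=R.from_rotvec(manip.get_ee_rot()).as_matrix();T[:3,3]=manip.get_position()
w=manip.camera("wrist");w["T"]=T@w["mount"];pickle.dump(w,open("w2.pkl","wb"));cv2.imwrite("pics/w2.png",w["image"][:,:,::-1]);print(manip.get_time())
E
```

```text
f0 [ 0.38194077  0.81220879 -0.5226246 ] 0.020248113500162115
touch 0.021999999999999992 [ 0.38010021 -0.17005017  0.02217326] 5.215266418532134
8.8
```

View pics/w2.png

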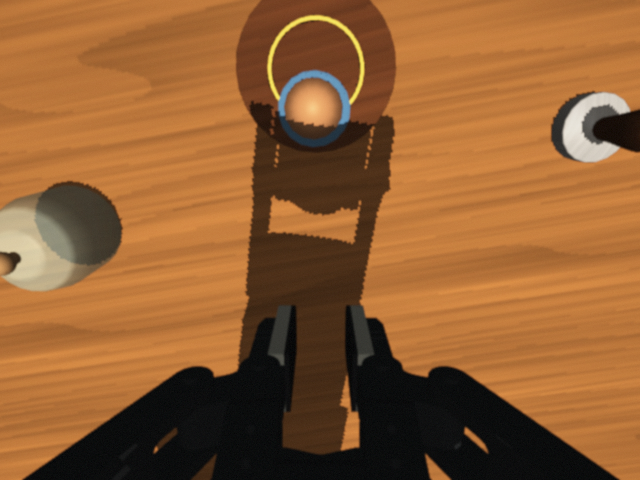

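The view shows the ring centred at ~(316,67) and the blue flange at ~(314,108), with the tool lined up behind the cup. Fitting both.

```bash
cat >> h.py <<'E'
def tpose(m):
    T=np.eye(4);T[:3,:3]=R.from_rotvec(m.get_ee_rot()).as_matrix();T[:3,3]=m.get_position();return T
def measure(w,T):
    hsv=cv2.cvtColor(w["image"],cv2.COLOR_RGB2HSV);H,S,V=cv2.split(hsv)
    b=big((H>90)&(H<130)&(S>80)); y=(H>20)&(H<35)&(S>120)&(V>90); y[:,:200]=0;y[:,450:]=0;y[200:]=0; y=big(y)
    hull=cv2.convexHull(outline(b).astype(np.int32))[:,0]
    cup=circ(ray(w,hull,.071,T),.026); cf=circ(ray(w,hull,.071,T))
    v,u=np.nonzero(y); ring=circ(ray(w,np.c_[u,v],.06,T),.03325)
    return cup,cf,ring,b.sum(),y.sum()
E
python3 - <<'E'
from h import *
import pickle
w=pickle.load(open("w2.pkl","rb")); print(*measure(w,w["T"]))
E
```

```text
[ 0.52721723 -0.13694144  0.026     ] [ 0.52717122 -0.13698597  0.02531614] [ 0.55353588 -0.14288569  0.03325   ] 1250 1049
```

```bash
python3 - <<'E'
from h import *
import pickle
from rig import manip
cup=np.array([.5272,-.1369]);ring=np.array([.55354,-.14289])
d=ring-cup;L=np.hypot(*d);u=d/L;a=np.arctan2(u[1],u[0])
o=(R.from_euler("z",a)*R.from_rotvec([np.pi,0,0])).as_rotvec()
P=lambda s,z=.0865:[*(ring+u*s),z]
manip.move_to(P(-.092,.16),o); manip.servo_line(P(-.092),o,rate=.15)
f0=manip.get_contact_force()
manip.servo_line(P(-L-.037),rate=.06)
for s in (-L-.032,-L-.025,-L-.020):
    manip.servo_line(P(s),rate=.015); print(round(s,4),np.round(manip.get_contact_force()-f0,2))
manip.hold(.1);T=tpose(manip);w=manip.camera("wrist");T=T@w["mount"]
cv2.imwrite("pics/w3.png",w["image"][:,:,::-1]);pickle.dump((w,T),open("w3.pkl","wb"))
print(manip.get_position(),manip.get_time())
E
```

```text
-0.059 [-0.83 -0.21 -0.6 ]
-0.052 [-0.27  0.27 -0.07]
-0.047 [-1.08 -0.29  0.75]
[ 0.50779967 -0.13248773  0.08653936] 12.25
```

View pics/w3.png

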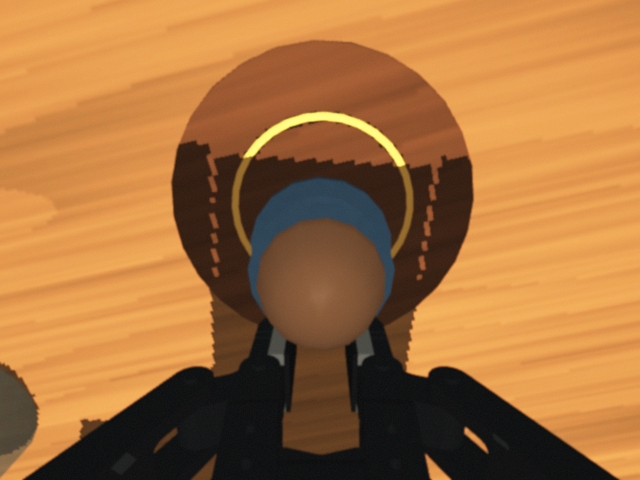

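The cup stands upright with both fingers behind it. Its flange (rows 179 to ~250, columns 249–393) already overlaps the ring, which is centred at ~(323,202). I'll measure the rest, finish the push, back off and check from above.

```bash
python3 - <<'E'
from h import *
import pickle
from rig import manip
w,T=pickle.load(open("w3.pkl","rb"))
hsv=cv2.cvtColor(w["image"],cv2.COLOR_RGB2HSV);H,S,V=cv2.split(hsv)
o=outline(big((H>90)&(H<130)&(S>80)));o=o[(o[:,1]<245)]; q=o[np.hypot(o[:,0]-321,o[:,1]-251)>66]
cup=circ(ray(w,q,.071,T),.026)[:2]
y=(H>18)&(H<35)&(S>110)&(V>70);y[:100]=0;y[270:]=0;y[:,:225]=0;y[:,420:]=0
v,uu=np.nonzero(y);p=ray(w,np.c_[uu,v],.06,T);c0=np.array([.5535,-.1429]);r=np.hypot(*(p-c0).T);p=p[(r>.028)&(r<.039)]
ring=circ(p,.03325)[:2]
t=manip.get_position()[:2];print(cup,len(q),ring,len(p),cup-t,ring-cup)
R0=np.array([.55354,-.14289]);u=np.array([.02634,-.00599]);L0=np.hypot(*u);u/=L0
need=(ring-cup)@u; lat=(ring-cup)@[-u[1],u[0]]; print("need",need,"lat",lat)
assert .008<need<.027 and abs(lat)<.004
s0=(t-R0)@u
f0=manip.get_contact_force()
P=lambda s,z=.0865:[*(R0+u*s),z]
n=3
for i in range(1,n+1):
    manip.servo_line(P(s0+need*i/n),rate=.015); print(np.round(manip.get_contact_force()-f0,2))
manip.servo_line(P(s0+need-.05),rate=.05)
manip.servo_line(P(-.1,.25),rate=.2); manip.hold(.1)
T=tpose(manip);w=manip.camera("wrist");T=T@w["mount"]
cv2.imwrite("pics/w4.png",w["image"][:,:,::-1]);print(*measure(w,T),manip.get_time())
E
```

```text
[ 0.54041395 -0.13930648] 192 [ 0.55349058 -0.14285608] 1770 [ 0.03261428 -0.00681875] [ 0.01307663 -0.0035496 ]
need 0.013538192184193347 lat -0.0005614948270096689
[1.43 0.09 1.12]
[ 0.61 -0.08  0.71]
[ 0.55 -0.44  0.2 ]
[ 0.55408023 -0.14257255  0.026     ] [ 0.5541393  -0.14248978  0.02546826] [ 0.55349341 -0.14287824  0.03325   ] 1374 1049 15.8833
```

View pics/w4.png

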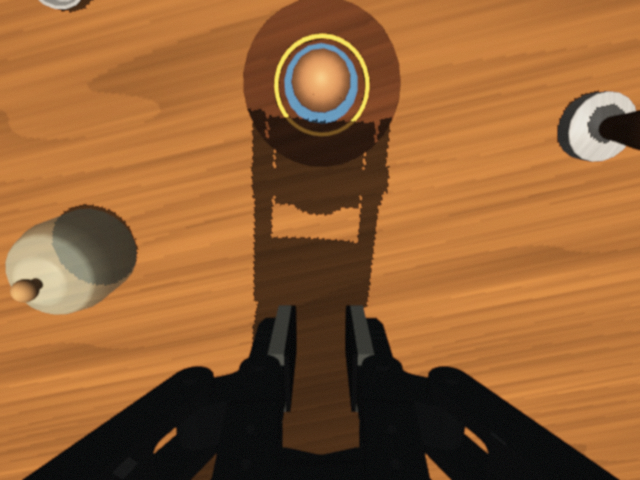

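The flange (~(321,83)) now sits concentric within the brass ring (~(322,84)), under 1 mm off centre. The cup is upright, the stand has not moved, and the gripper is clear.

```bash
python3 -c "
from rig import manip
print(manip.sign_off())"
```

```text
the job is handed in; nothing more can be done
None
```

The egg cup stands upright in the middle of the stand, its foot wholly inside the brass ring and under 1 mm off centre by the last wrist picture; the stand did not move, nothing else was touched, and I handed the job in at about 16 s.

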